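# Slide the hob's touch strip up to boost

### The arm

A 6-joint arm with a two-finger parallel gripper is mounted at the origin on the work surface. World frame = base frame: x ahead of the robot, y to its left, z up, the work surface at z = 0. Lengths are in m, angles in rad, forces in N, time in s.
With the tool pointing down it reaches from about 0.275 to 0.975 m from the base axis. Payload 8.4 kg.
Tool frame: the origin (TCP) lies between the finger pads, 19 mm behind the fingertips; this is the grasp point; z points along the fingers, y is the line along which they close (so a half turn about z gives the same grasp; the last joint's range is limited). The gripper opens to 92 mm and grips with 3 to 60 N. Pads are 20 mm wide; open, the fingers measure 128 mm over their backs; the gripper's body (75 mm by 189 mm) begins 69 mm behind the grasp point.
Start: joints at [-1.18, 0.353, 1.633, -0, 1.155, -0.002], TCP at [0.239, -0.577, 0.233] pointing down, gripper open.
Joint ranges: [-2.63, 2.63], [-0.92, 2.1], [0.06, 2.66], [-1.3, 4.44], [0, 2.69], [-3.02, 3.02]. Speed limits (rad/s): [2.22, 2.22, 2.79, 3.14, 3.14, 3.14].

### API

Orientations are given as [roll, pitch, yaw] about the fixed x, y, z axes, in that order (R = Rz(yaw) Ry(pitch) Rx(roll)).
In Python, from bench import bot gives the robot as it stands.
- The arm moves only by the shell command python3 -m creep 'ROWS' [FORCE]. ROWS is JSON, a list of rows, each an object of numbers: "dx", "dy", "dz": the shift along the tool's x, y, z as a fraction of full scale; "wx", "wy", "wz": the turn, a rotation vector about the tool's x, y, z as a fraction of full scale; "gripper": the finger opening in mm, from 0 to 91.9. A call has 1 to 12 rows; each row shifts and turns the commanded pose from where the row before left it, along the tool's axes as they then stand; what a row does not reach is not made up. Full scale, the value 1, is 50 mm for a shift and 0.1 rad for a turn. A row lasts 1/10 s, in which the tool goes at most 50 mm and 8.59 degrees, less where a joint would pass 70% of its speed; a pose out of reach is approached as far as the arm can. A call with a number of a shift or a turn outside -1 to 1 is refused whole. A call with a gripper value outside its range is refused whole. The fingers move at their own pace and stop on an object; FORCE is the grip in N (left out, the last holds). Time passes only in rows, so rows that do not move let the fingers close. It gives the time, the measured TCP pose, the force, the opening and the grip force at its end, in the units of the state.
- bot.get_state(): the state, without advancing time (a new reading comes with each control period).
- bot.read_camera(name): name is "scene" or "side" or "wrist"; returns a dict with "color" (420x560x3 uint8, red, green, blue), "vertical_fov" (degrees; the focal length in pixels is half the picture's height over the tangent of half this angle, whatever the lens; pixels are square), "cx", "cy" (the principal point, pixels), "rvec" (rotation vector, rad) and "tvec" (3), from world to camera coordinates, as OpenCV has them. Camera axes: x right, y down, z forward; pixel columns grow to the right and rows downward; lengths in m; the calibration is good to about 2 mm. A picture is of the moment at which its call begins. There is no depth.
- bot.close_job(): hands the job in; it is judged then, once.
The state is a dict: "clock": time; "joint_pos": joint angles; "joint_vel": joint speeds; "joint_torque": joint torques, N m; "ee_pos": TCP position; "ee_rot": TCP orientation; "ft_force": force on the tool from outside, world axes, zero at the start; "wrist_torque": the same for the moment, N m; "width": finger opening in m; "grip_force": force on a finger pad.
Only numpy, scipy, OpenCV 4.12 (cv2) and the standard library are available. Lean on these libraries where they do the work, as an engineer would, in place of code of your own. Each camera call takes 0.05 s, during which the arm holds its last target. There are 200 camera calls.

### The job

Turn the cooking zone under the saucepan up to boost: with closed fingertips pointing down, press lightly on the smallest mark of the touch strip in front of that zone, so that the bar just gives, and run along the row to the largest mark, touching every mark in order. Finish while holding the fingertips lightly on the largest mark; do not touch the other strip, and leave the pans, salt shaker and mug where they are.

Things in the scene. Friction and masses are not known exactly. Their poses are not given: they have to be found in the camera images.
- hob: Fixed portable double induction hob, slab 360 (x) x 600 (y) x 60 mm high, level black glass top. Origin: centre of its underside. Its front edge with the two touch strips faces the robot (-x); +y is its left seen from the robot. Round zones, 200 mm across, at (+40, +150) and (+40, -150) mm in its frame; each strip serves the zone on its own side.
- strip_left (a joint): Left touch strip (+y): level grey bar 40 (hob x) x 140 mm (hob y) at (-135, +150) mm in the hob's frame, top 68 mm above the table, 8 mm above the glass. Sprung, it sinks straight down as one piece: 0 at rest, 0.006 m fully down; starts at 0.8 N, then 0.7 N per mm; senses a touch at 0.8 mm. Five white cross-bar marks 25 mm apart along hob y grow from 8 mm long (+y end) to 32 mm (-y end).
- strip_right (a joint): Right touch strip (-y side), same as the left one, centred at (-135, -150) mm in the hob's frame; its marks also grow from the +y end to the -y end.
- saucepan: Loose tall steel saucepan with a glass lid and black knob, body 176 mm across, 140 mm high to the knob, two loop handles; origin: centre of its underside. Stands on one of the two zones.
- frying_pan: Loose shallow dark frying pan without a lid, 224 mm across, 45 mm high, one long handle along its +x; origin: centre of its underside. Stands on the other zone.
- salt_shaker: Loose white salt shaker with steel cap, 42 mm across, 65 mm high, on the hob's glass between the two strips; origin: centre of its underside.
- mug: Loose blue mug, 80 mm across, 90 mm high, beside the hob; origin: centre of its underside.
- strip_left_smallest (a point): Top face of the left strip at the centre of its smallest mark (the +y end); axes parallel to the hob's. The five marks lie at y = 0, -25, -50, -75, -100 mm in this frame. It sinks with the bar.
- strip_left_largest (a point): Top face of the left strip at the centre of its largest mark (the -y end).
- strip_right_smallest (a point): Top face of the right strip at the centre of its smallest mark (the +y end); axes parallel to the hob's. The five marks lie at y = 0, -25, -50, -75, -100 mm in this frame. It sinks with the bar.
- strip_right_largest (a point): Top face of the right strip at the centre of its largest mark (the -y end).
Mind the look-alikes: they are no part of the job. Several things have the shape of the saucepan; the one meant has the colours described above.

How it is judged:
On the way, in this order (a step that is already met when the one before it is completed fails the run):
1. the strip in front of the saucepan's zone is pressed by the fingertips at its smallest mark (((y of saucepan in the frame of hob above 0 m and x of the grasp point in the frame of strip_left_smallest between -0.014 and 0.014 m and y of the grasp point in the frame of strip_left_smallest between -0.009 and 0.009 m and value of joint strip_left above 0.0008 m) or (y of saucepan in the frame of hob below 0 m and x of the grasp point in the frame of strip_right_smallest between -0.014 and 0.014 m and y of the grasp point in the frame of strip_right_smallest between -0.009 and 0.009 m and value of joint strip_right above 0.0008 m))), for 0.1 s.
2. the strip in front of the saucepan's zone is pressed by the fingertips at its second mark (((y of saucepan in the frame of hob above 0 m and x of the grasp point in the frame of strip_left_smallest between -0.014 and 0.014 m and y of the grasp point in the frame of strip_left_smallest between -0.034 and -0.016 m and value of joint strip_left above 0.0008 m) or (y of saucepan in the frame of hob below 0 m and x of the grasp point in the frame of strip_right_smallest between -0.014 and 0.014 m and y of the grasp point in the frame of strip_right_smallest between -0.034 and -0.016 m and value of joint strip_right above 0.0008 m))), for 0.1 s.
3. the strip in front of the saucepan's zone is pressed by the fingertips at its third mark (((y of saucepan in the frame of hob above 0 m and x of the grasp point in the frame of strip_left_smallest between -0.014 and 0.014 m and y of the grasp point in the frame of strip_left_smallest between -0.059 and -0.041 m and value of joint strip_left above 0.0008 m) or (y of saucepan in the frame of hob below 0 m and x of the grasp point in the frame of strip_right_smallest between -0.014 and 0.014 m and y of the grasp point in the frame of strip_right_smallest between -0.059 and -0.041 m and value of joint strip_right above 0.0008 m))), for 0.1 s.
4. the strip in front of the saucepan's zone is pressed by the fingertips at its fourth mark (((y of saucepan in the frame of hob above 0 m and x of the grasp point in the frame of strip_left_smallest between -0.014 and 0.014 m and y of the grasp point in the frame of strip_left_smallest between -0.084 and -0.066 m and value of joint strip_left above 0.0008 m) or (y of saucepan in the frame of hob below 0 m and x of the grasp point in the frame of strip_right_smallest between -0.014 and 0.014 m and y of the grasp point in the frame of strip_right_smallest between -0.084 and -0.066 m and value of joint strip_right above 0.0008 m))), for 0.1 s.
5. the strip in front of the saucepan's zone is pressed by the fingertips at its largest mark (((y of saucepan in the frame of hob above 0 m and x of the grasp point in the frame of strip_left_smallest between -0.014 and 0.014 m and y of the grasp point in the frame of strip_left_smallest between -0.109 and -0.091 m and value of joint strip_left above 0.0008 m) or (y of saucepan in the frame of hob below 0 m and x of the grasp point in the frame of strip_right_smallest between -0.014 and 0.014 m and y of the grasp point in the frame of strip_right_smallest between -0.109 and -0.091 m and value of joint strip_right above 0.0008 m))), for 0.1 s.
At the end, for the whole second after the job is handed in: The closed fingertips still press the largest mark of the strip in front of the saucepan's zone (TCP within 9 mm along and 14 mm across the row, bar sunk more than 0.8 mm, force 0.5 to 20 N), the other strip is up, and pans, shaker and mug are within 15 mm of where they began (((y of saucepan in the frame of hob above 0 m and x of the grasp point in the frame of strip_left_smallest between -0.014 and 0.014 m and y of the grasp point in the frame of strip_left_smallest between -0.109 and -0.091 m and value of joint strip_left above 0.0008 m) or (y of saucepan in the frame of hob below 0 m and x of the grasp point in the frame of strip_right_smallest between -0.014 and 0.014 m and y of the grasp point in the frame of strip_right_smallest between -0.109 and -0.091 m and value of joint strip_right above 0.0008 m)) and contact force between the fingers and hob between 0.5 and 20 N and ((y of saucepan in the frame of hob above 0 m and value of joint strip_right below 0.0006 m) or (y of saucepan in the frame of hob below 0 m and value of joint strip_left below 0.0006 m)) and distance of each of saucepan, frying_pan, salt_shaker, mug from where it was at the start of the episode below 0.015 m); the arm keeps its last pose, push and grip.
It fails at once if the other strip is pressed ((y of saucepan in the frame of hob above 0 m and value of joint strip_right above 0.0008 m) or (y of saucepan in the frame of hob below 0 m and value of joint strip_left above 0.0008 m)).
It fails at once if the hob is pressed hard (over 20 N) (contact force between the fingers and hob above 20 N).
It fails at once if a pan, the shaker or the mug is moved or lifted by more than 15 mm (distance of any of saucepan, frying_pan, salt_shaker, mug from where it was at the start of the episode above 0.015 m).
It also fails if it takes over 40 s, if anything falls off the work surface, if the arm or the gripper's body presses on something with over 40 N, if the wrist force passes 120 N, or if a joint passes its speed limit or range.

## Working session

There is one attempt and no reset: what is moved stays moved. The work goes in short steps, Python scripts to look and compute and a shell command to move; the robot and the scene stay as the last step left them, time stands still between calls to the robot, and variables do not carry over. Pictures are saved under pics/ and viewed, at most 10 in all, crops included, and the job is handed in when it is done.

```bash
mkdir -p pics; python3 - <<'E'
from bench import bot
import cv2,pickle
D={}
for n in("scene","side"):
    c=bot.read_camera(n);D[n]=c
    cv2.imwrite(f"pics/{n}0.png",c["color"][:,:,::-1]);print(n,c["vertical_fov"],c["cx"],c["cy"],c["rvec"],c["tvec"])
pickle.dump(D,open("cams.pkl","wb"))
s=bot.get_state();print(s["ee_pos"],s["ee_rot"],s["clock"],s["width"])
E
```

```text
scene 50.29281229414942 278.2487697034992 213.52373356151662 [ 2.05691423  0.6813812  -0.33688499] [-0.49905835 -0.10378168  1.68220155]
side 50.05804434080723 285.95848002639804 208.16191049505528 [ 0.94966071 -2.31717294  1.18313959] [0.46167083 0.27441732 1.16625251]
[ 0.23907521 -0.57700807  0.23263159] [-3.14034833e+00 -4.68372209e-05  3.92758083e-01] 0.1 0.09153754224561976
```

View pics/scene0.png

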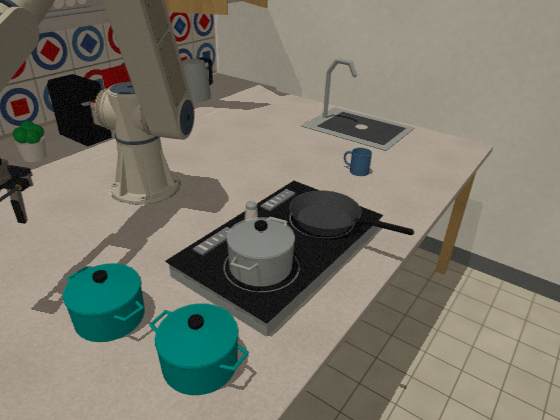

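View pics/side0.png

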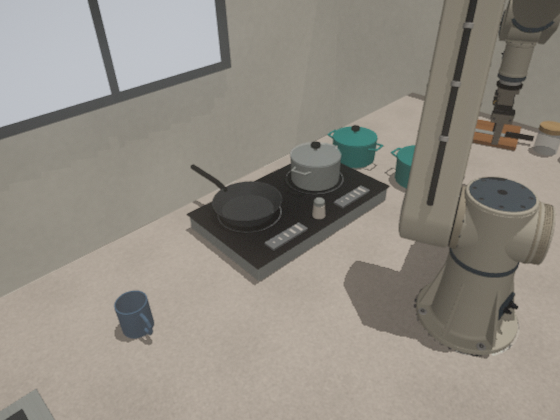

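The scene view shows the grey steel saucepan at (260,250), on the hob zone nearer that camera. The two teal pots at (103,300) and (198,345) are look-alikes standing on the table. Only the grey one has steel colouring, a glass lid and a place on a zone. Next I enlarge it together with its strip, near (212,241) in scene and (352,197) in side.

```bash
python3 - <<'E'
import cv2,pickle
D=pickle.load(open("cams.pkl","rb"))
def crop(n,x,y,w,h,f,out):
    cv2.imwrite(out,cv2.resize(D[n]["color"][y:y+h,x:x+w,::-1],None,fx=f,fy=f,interpolation=cv2.INTER_CUBIC))
crop("scene",160,175,230,160,3.4,"pics/c1.png"); crop("side",185,130,210,150,3.8,"pics/c2.png")
E
```

```text
(no output)
```

View pics/c1.png

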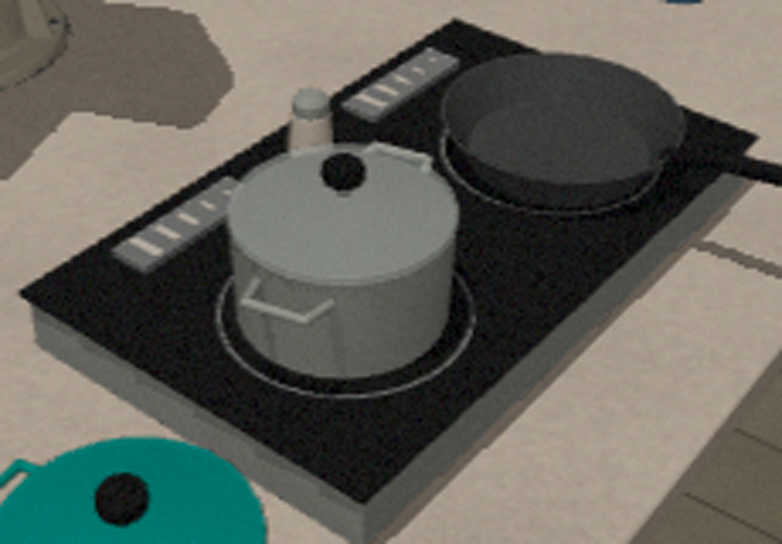

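View pics/c2.png

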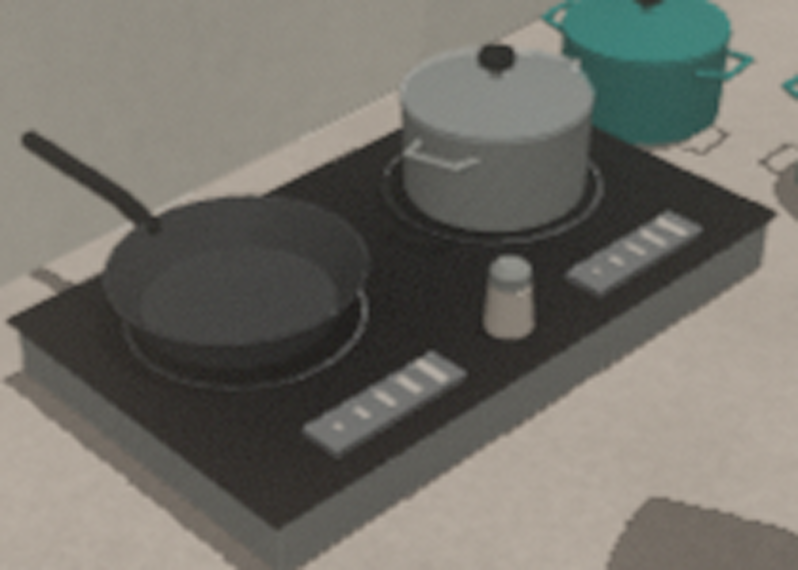

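The crops confirm it: a steel pan with a black knob stands on the −y zone, and its strip's marks run from small at crop-2 (597,272) to large at (676,228). Now I fit the hob pose.

```bash
cat > h.py <<'E'
import numpy as np,cv2
def proj(c,P):
    f=c["color"].shape[0]/2/np.tan(np.radians(c["vertical_fov"])/2)
    K=np.array([[f,0,c["cx"]],[0,f,c["cy"]],[0,0,1]])
    return cv2.projectPoints(np.asarray(P,float),np.array(c["rvec"]),np.array(c["tvec"]),K,None)[0][:,0]
def T(p,q):
    c,s=np.cos(p[2]),np.sin(p[2]);q=np.asarray(q,float)
    return q@np.array([[c,s,0],[-s,c,0],[0,0,1]])+[p[0],p[1],0]
E
python3 - <<'E'
from h import *
import pickle
from scipy.optimize import least_squares
D=pickle.load(open("cams.pkl","rb"))
k=.06;m=lambda y:(-.135,y,.068)
S=[((-.18,-.3,k),22,293),((.18,-.3,k),366,502),((.18,.3,k),757,140),((-.18,.3,k),455,20),(m(-.2),143,247),(m(.1),371,105)]
V=[((-.18,.3,k),278,527),((.18,.3,k),10,322),((-.18,-.3,k),774,214),(m(-.1),597,272),(m(-.15),637,250),(m(-.2),676,228),(m(.2),336,427),(m(.1),436,370)]
sets={"scene":([s[0] for s in S],np.array([s[1:] for s in S])/3.4+[160,175]),"side":([s[0] for s in V],np.array([s[1:] for s in V])/3.8+[185,130])}
def res(p,ns=("scene","side")):return np.concatenate([(proj(D[n],T(p,sets[n][0]))-sets[n][1]).ravel() for n in ns])
for ns in (("scene","side"),("scene",),("side",)):
    r=least_squares(res,[.6,0,0],args=(ns,),loss="soft_l1");print(ns,r.x,np.round(res(r.x,ns).reshape(-1,2),1).tolist())
    if len(ns)==2:
        p=r.x;print(T(p,[m(-.1),m(-.15),m(-.2),(-.18,-.3,k)]).round(4).tolist())
E
```

```text
('scene', 'side') [ 0.63706548 -0.00909845 -0.02638913] [[-2.2, -0.9], [-0.6, -0.8], [-0.0, -2.5], [-1.2, -1.6], [0.0, -0.6], [-1.0, -2.0], [-0.1, -0.8], [-1.8, -1.4], [0.5, -1.6], [-0.5, -0.9], [-1.2, -1.1], [-1.9, -1.0], [0.5, -0.6], [-1.4, -0.4]]
[[0.4995, -0.1055, 0.068], [0.4982, -0.1555, 0.068], [0.4968, -0.2055, 0.068], [0.4492, -0.3042, 0.06]]
('scene',) [ 0.64218477 -0.01171207 -0.03028337] [[-1.8, -0.0], [-0.1, 0.8], [1.3, -1.4], [-0.1, -0.9], [0.6, 0.3], [-0.1, -1.2]]
('side',) [ 0.63198823 -0.00809876 -0.03278663] [[0.0, 0.1], [-1.2, -1.0], [1.8, -0.6], [0.5, 0.0], [-0.1, -0.2], [-0.8, -0.1], [1.0, 0.3], [-0.8, 0.5]]
```

```bash
python3 -m creep '[{"wz":0.8,"dz":-0.2,"gripper":0},{"wz":0.8,"dz":-0.2,"gripper":0},{"wz":0.8,"dz":-0.2,"gripper":0},{"wz":0.8,"dz":-0.2,"gripper":0},{"wz":1,"gripper":0},{"gripper":0}]' 20
python3 -m creep '[{"dx":0.4,"dy":-0.7},{"dx":0.4,"dy":-0.7},{"dx":0.4,"dy":-0.7},{"dx":0.4,"dy":-0.7},{"dx":0.4,"dy":-0.7},{"dx":0.4,"dy":-0.7},{"dx":0.4,"dy":-0.7},{"dx":0.4,"dy":-0.7},{"dx":0.4,"dy":-0.7},{"dx":0.4,"dy":-0.7},{"dx":0.4,"dy":-0.7},{"dx":0}]'
python3 - <<'E'
from bench import bot
import cv2,pickle
c=bot.read_camera("wrist");s=bot.get_state();pickle.dump((c,s),open("w.pkl","wb"))
cv2.imwrite("pics/w0.png",c["color"][:,:,::-1]);print(c["vertical_fov"],c["rvec"],c["tvec"],s["ee_pos"],s["ee_rot"],s["clock"],s["width"],s["ft_force"])
E
```

```text
66.9067370025309 [-2.44165831  1.63113011  0.19605689] [-0.62488217 -0.02682117  0.38880455] [ 0.2390874  -0.57707861  0.23274264] [-3.14054453e+00  2.85302018e-06  3.92831920e-01] 0.15 0.09186041745696352 [0.35362421 0.28736761 0.01820515]invalid input
invalid input
```

View pics/w0.png

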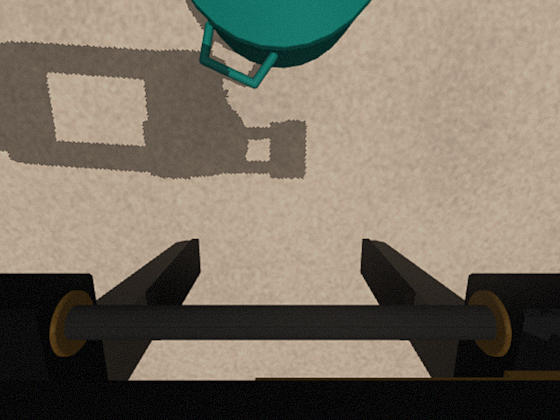

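The wrist view shows a teal pot and the open fingers; the arm did not move because the rows were refused. I'll try one with every field filled in.

```bash
python3 -m creep '[{"dx":0,"dy":0,"dz":-0.2,"wx":0,"wy":0,"wz":0.8,"gripper":0}]' 20; python3 -c "
import pickle,cv2,numpy as np
c,s=pickle.load(open('w.pkl','rb'));R=cv2.Rodrigues(np.array(c['rvec']))[0];print(-R.T@c['tvec'],R)"
```

```text
clock: 0.25
ee_pos: [0.2388, -0.5764, 0.2417]
ee_rot: [-3.138, 0.0, 0.312]
ft_force: [0.2, -1.2, 0.2]
width: 0.0858
grip_force: 0.0
[ 0.30025728 -0.55200902  0.38405427] [[ 3.82851386e-01 -9.23809944e-01 -6.03302843e-05]
 [-8.97511253e-01 -3.71967979e-01  2.36882615e-01]
 [-2.18856956e-01 -9.06366903e-02 -9.71538277e-01]]
```

```bash
python3 -m creep '[{"dx":0,"dy":0,"dz":-0.2,"wx":0,"wy":0,"wz":0.8,"gripper":0},{"dx":0,"dy":0,"dz":-0.2,"wx":0,"wy":0,"wz":0.8,"gripper":0},{"dx":0,"dy":0,"dz":-0.2,"wx":0,"wy":0,"wz":0.8,"gripper":0},{"dx":0,"dy":0,"dz":0,"wx":0,"wy":0,"wz":0.8,"gripper":0},{"dx":0,"dy":0,"dz":0,"wx":0,"wy":0,"wz":0.2,"gripper":0}]' 
python3 -m creep '[{"dx":0.4,"dy":-0.7,"dz":0,"wx":0,"wy":0,"wz":0,"gripper":0},{"dx":0.4,"dy":-0.7,"dz":0,"wx":0,"wy":0,"wz":0,"gripper":0},{"dx":0.4,"dy":-0.7,"dz":0,"wx":0,"wy":0,"wz":0,"gripper":0},{"dx":0.4,"dy":-0.7,"dz":0,"wx":0,"wy":0,"wz":0,"gripper":0},{"dx":0.4,"dy":-0.7,"dz":0,"wx":0,"wy":0,"wz":0,"gripper":0},{"dx":0.4,"dy":-0.7,"dz":0,"wx":0,"wy":0,"wz":0,"gripper":0},{"dx":0.4,"dy":-0.7,"dz":0,"wx":0,"wy":0,"wz":0,"gripper":0},{"dx":0.4,"dy":-0.7,"dz":0,"wx":0,"wy":0,"wz":0,"gripper":0},{"dx":0.4,"dy":-0.7,"dz":0,"wx":0,"wy":0,"wz":0,"gripper":0},{"dx":0.4,"dy":-0.7,"dz":0,"wx":0,"wy":0,"wz":0,"gripper":0},{"dx":0,"dy":0,"dz":0,"wx":0,"wy":0,"wz":0,"gripper":0}]'
python3 - <<'E'
from bench import bot
import cv2,pickle
c=bot.read_camera("wrist");s=bot.get_state();pickle.dump((c,s),open("w.pkl","wb"))
cv2.imwrite("pics/w1.png",c["color"][:,:,::-1]);print(s["ee_pos"],s["ee_rot"],s["clock"],s["width"],s["ft_force"])
E
```

```text
clock: 0.75
ee_pos: [0.2392, -0.5774, 0.2733]
ee_rot: [3.142, -0.0, -0.029]
ft_force: [0.2, -0.5, -0.2]
width: 0.0454
grip_force: 0.0
clock: 1.85
ee_pos: [0.4502, -0.2296, 0.273]
ee_rot: [-3.14, -0.0, -0.022]
ft_force: [-0.3, -0.2, 0.3]
width: 0.0003
grip_force: 0.0
[ 0.44931851 -0.23125065  0.2729701 ] [-3.14121647e+00  5.01224054e-04 -2.21920843e-02] 1.9 0.0003022542904064792 [ 0.10649243 -1.0978162  -0.70213495]
```

View pics/w1.png

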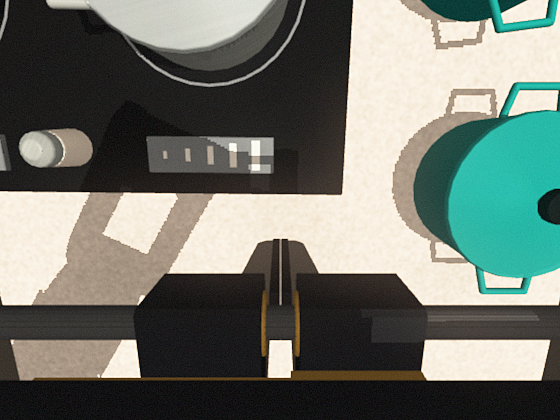

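The wrist view shows the right strip's marks from small at (165,155) to large at (256,155), the hob's front-right corner at (341,194) and the closed fingertips at (280,240).

```bash
python3 - <<'E'
from h import *
import pickle
c,s=pickle.load(open("w.pkl","rb"))
f=210/np.tan(np.radians(c["vertical_fov"])/2);R=cv2.Rodrigues(np.array(c["rvec"]))[0];C=-R.T@np.array(c["tvec"])
def bp(u,v,z):
    d=R.T@[(u-c["cx"])/f,(v-c["cy"])/f,1];return (C+d*(z-C[2])/d[2]).round(4)
for u in(165,188,210,233,256):print(bp(u,155,.068))
print("bar centre-ends",bp(148,155,.068),bp(273,155,.068),"corner",bp(341,194,.06),"front edge left",bp(0,190,.06))
e=np.array(s["ee_pos"]);print("tip pred",proj(c,[e-[0,0,.019]]),C,e)
E
```

```text
[ 0.4985 -0.1037  0.068 ]
[ 0.4979 -0.1291  0.068 ]
[ 0.4974 -0.1534  0.068 ]
[ 0.4968 -0.1788  0.068 ]
[ 0.4963 -0.2043  0.068 ]
bar centre-ends [ 0.4989 -0.0849  0.068 ] [ 0.4958 -0.223   0.068 ] corner [ 0.449  -0.3007  0.06  ] front edge left [0.4623 0.0948 0.06  ]
tip pred [[282.43745854 256.56516691]] [ 0.51635087 -0.23142708  0.4243967 ] [ 0.44931851 -0.23125065  0.2729701 ]
```

```bash
python3 -m creep '[{"dx":0.23,"dy":-0.64,"dz":0,"wx":0,"wy":0,"wz":0,"gripper":0},{"dx":0.23,"dy":-0.64,"dz":0,"wx":0,"wy":0,"wz":0,"gripper":0},{"dx":0.23,"dy":-0.64,"dz":0,"wx":0,"wy":0,"wz":0,"gripper":0},{"dx":0.23,"dy":-0.64,"dz":0,"wx":0,"wy":0,"wz":0,"gripper":0},{"dx":0,"dy":0,"dz":0.5,"wx":0,"wy":0,"wz":0,"gripper":0},{"dx":0,"dy":0,"dz":0.7,"wx":0,"wy":0,"wz":0,"gripper":0},{"dx":0,"dy":0,"dz":0.7,"wx":0,"wy":0,"wz":0,"gripper":0},{"dx":0,"dy":0,"dz":0.7,"wx":0,"wy":0,"wz":0,"gripper":0},{"dx":0,"dy":0,"dz":0.4,"wx":0,"wy":0,"wz":0,"gripper":0},{"dx":0,"dy":0,"dz":0,"wx":0,"wy":0,"wz":0,"gripper":0},{"dx":0,"dy":0,"dz":0,"wx":0,"wy":0,"wz":0,"gripper":0}]'
python3 - <<'E'
from bench import bot
s=bot.get_state();print(s["ee_pos"],s["ee_rot"],s["ft_force"])
E
```

```text
clock: 3.0
ee_pos: [0.498, -0.1071, 0.1235]
ee_rot: [3.142, 0.001, -0.027]
ft_force: [0.1, -0.1, 0.0]
width: 0.0006
grip_force: 0.0
[ 0.49800125 -0.10711806  0.12347431] [ 3.14153127e+00  6.81038976e-04 -2.74818954e-02] [ 0.07003726 -0.11808507  0.01561198]
```

```bash
python3 -m creep '[{"dx":0,"dy":-0.06,"dz":0.2,"wx":0,"wy":0,"wz":0,"gripper":0},{"dx":0,"dy":0,"dz":0.2,"wx":0,"wy":0,"wz":0,"gripper":0},{"dx":0,"dy":0,"dz":0.2,"wx":0,"wy":0,"wz":0,"gripper":0},{"dx":0,"dy":0,"dz":0,"wx":0,"wy":0,"wz":0,"gripper":0},{"dx":0,"dy":0,"dz":0,"wx":0,"wy":0,"wz":0,"gripper":0}]'
python3 -m creep '[{"dx":0,"dy":0,"dz":0.06,"wx":0,"wy":0,"wz":0,"gripper":0},{"dx":0,"dy":0,"dz":0.06,"wx":0,"wy":0,"wz":0,"gripper":0},{"dx":0,"dy":0,"dz":0,"wx":0,"wy":0,"wz":0,"gripper":0}]'
python3 -m creep '[{"dx":0,"dy":0,"dz":0.02,"wx":0,"wy":0,"wz":0,"gripper":0},{"dx":0,"dy":0,"dz":0,"wx":0,"wy":0,"wz":0,"gripper":0}]'
```

```text
clock: 3.5
ee_pos: [0.498, -0.1032, 0.093]
ee_rot: [-3.141, 0.001, -0.027]
ft_force: [-0.9, 0.3, 0.3]
width: 0.0003
grip_force: 0.0
clock: 3.8
ee_pos: [0.4983, -0.1033, 0.0871]
ee_rot: [3.142, -0.0, -0.027]
ft_force: [0.1, -0.6, 0.2]
width: 0.0005
grip_force: 0.0
clock: 4.0
ee_pos: [0.4983, -0.1033, 0.0863]
ee_rot: [-3.142, -0.0, -0.027]
ft_force: [0.1, 0.1, 0.9]
width: 0.0007
grip_force: 0.6
```

```bash
python3 -m creep '[{"dx":0,"dy":0,"dz":0.02,"wx":0,"wy":0,"wz":0,"gripper":0},{"dx":0,"dy":0,"dz":0.02,"wx":0,"wy":0,"wz":0,"gripper":0},{"dx":0,"dy":0,"dz":0,"wx":0,"wy":0,"wz":0,"gripper":0},{"dx":0,"dy":0,"dz":0,"wx":0,"wy":0,"wz":0,"gripper":0},{"dx":0,"dy":0,"dz":0,"wx":0,"wy":0,"wz":0,"gripper":0}]'
```

```text
clock: 4.5
ee_pos: [0.4983, -0.1033, 0.0843]
ee_rot: [-3.142, -0.0, -0.027]
ft_force: [-0.3, 0.0, 1.1]
width: 0.0008
grip_force: 1.3
```

```bash
cat > f.py <<'E'
from bench import bot
import numpy as np
L=[]
for i in range(6):
    bot.read_camera("wrist");s=bot.get_state();L.append(np.r_[s["ft_force"],s["ee_pos"]])
print(np.mean(L,0).round(4),np.std(L,0).round(4))
E
python3 f.py
```

```text
[ 0.3622  0.5409  2.2583  0.4983 -0.1033  0.0843] [0.4585 0.2783 0.4666 0.     0.     0.    ]
```

```bash
python3 -m creep '[{"dx":0,"dy":0.1,"dz":0,"wx":0,"wy":0,"wz":0,"gripper":0},{"dx":0,"dy":0.1,"dz":0,"wx":0,"wy":0,"wz":0,"gripper":0},{"dx":0,"dy":0.1,"dz":0,"wx":0,"wy":0,"wz":0,"gripper":0},{"dx":0,"dy":0.1,"dz":0,"wx":0,"wy":0,"wz":0,"gripper":0},{"dx":0,"dy":0.1,"dz":0,"wx":0,"wy":0,"wz":0,"gripper":0},{"dx":0,"dy":0,"dz":0,"wx":0,"wy":0,"wz":0,"gripper":0},{"dx":0,"dy":0,"dz":0,"wx":0,"wy":0,"wz":0,"gripper":0},{"dx":0,"dy":0,"dz":0,"wx":0,"wy":0,"wz":0,"gripper":0}]'; python3 f.py
```

```text
clock: 5.6
ee_pos: [0.4976, -0.1286, 0.0843]
ee_rot: [3.141, -0.0, -0.027]
ft_force: [-0.3, -2.0, 2.5]
width: 0.0007
grip_force: 1.4
[ 0.0187 -2.1502  2.697   0.4976 -0.1283  0.0843] [6.845e-01 3.513e-01 2.106e-01 0.000e+00 1.000e-04 0.000e+00]
```

```bash
python3 -m creep '[{"dx":0,"dy":0.1,"dz":0,"wx":0,"wy":0,"wz":0,"gripper":0},{"dx":0,"dy":0.1,"dz":0,"wx":0,"wy":0,"wz":0,"gripper":0},{"dx":0,"dy":0.1,"dz":0,"wx":0,"wy":0,"wz":0,"gripper":0},{"dx":0,"dy":0.1,"dz":0,"wx":0,"wy":0,"wz":0,"gripper":0},{"dx":0,"dy":0.1,"dz":0,"wx":0,"wy":0,"wz":0,"gripper":0},{"dx":0,"dy":0,"dz":0,"wx":0,"wy":0,"wz":0,"gripper":0},{"dx":0,"dy":0,"dz":0,"wx":0,"wy":0,"wz":0,"gripper":0},{"dx":0,"dy":0,"dz":0,"wx":0,"wy":0,"wz":0,"gripper":0}]'; python3 -m creep '[{"dx":0,"dy":0.1,"dz":0,"wx":0,"wy":0,"wz":0,"gripper":0},{"dx":0,"dy":0.1,"dz":0,"wx":0,"wy":0,"wz":0,"gripper":0},{"dx":0,"dy":0.1,"dz":0,"wx":0,"wy":0,"wz":0,"gripper":0},{"dx":0,"dy":0.1,"dz":0,"wx":0,"wy":0,"wz":0,"gripper":0},{"dx":0,"dy":0.1,"dz":0,"wx":0,"wy":0,"wz":0,"gripper":0},{"dx":0,"dy":0,"dz":0,"wx":0,"wy":0,"wz":0,"gripper":0},{"dx":0,"dy":0,"dz":0,"wx":0,"wy":0,"wz":0,"gripper":0},{"dx":0,"dy":0,"dz":0,"wx":0,"wy":0,"wz":0,"gripper":0}]'; python3 f.py
```

```text
clock: 6.7
ee_pos: [0.497, -0.1536, 0.0843]
ee_rot: [3.141, -0.0, -0.027]
ft_force: [-0.3, -2.0, 2.9]
width: 0.0003
grip_force: 1.4
clock: 7.5
ee_pos: [0.4963, -0.1786, 0.0844]
ee_rot: [3.141, -0.0, -0.027]
ft_force: [-0.2, -2.5, 2.8]
width: 0.0003
grip_force: 1.3
[-0.5764 -2.0239  2.8036  0.4963 -0.1783  0.0844] [4.210e-01 3.838e-01 6.355e-01 0.000e+00 1.000e-04 0.000e+00]
```

```bash
python3 -m creep '[{"dx":0,"dy":0.1,"dz":0,"wx":0,"wy":0,"wz":0,"gripper":0},{"dx":0,"dy":0.1,"dz":0,"wx":0,"wy":0,"wz":0,"gripper":0},{"dx":0,"dy":0.1,"dz":0,"wx":0,"wy":0,"wz":0,"gripper":0},{"dx":0,"dy":0.1,"dz":0,"wx":0,"wy":0,"wz":0,"gripper":0},{"dx":0,"dy":0.1,"dz":0,"wx":0,"wy":0,"wz":0,"gripper":0},{"dx":0,"dy":0,"dz":0,"wx":0,"wy":0,"wz":0,"gripper":0},{"dx":0,"dy":0,"dz":0,"wx":0,"wy":0,"wz":0,"gripper":0},{"dx":0,"dy":0,"dz":0,"wx":0,"wy":0,"wz":0,"gripper":0}]'; python3 f.py
python3 - <<'E'
from bench import bot
import cv2
c=bot.read_camera("side");cv2.imwrite("pics/s1.png",cv2.resize(c["color"][120:280,185:395,::-1],None,fx=3.5,fy=3.5))
E
```

```text
clock: 8.6
ee_pos: [0.4956, -0.2036, 0.0844]
ee_rot: [3.141, -0.0, -0.027]
ft_force: [-0.4, -2.2, 2.6]
width: 0.0003
grip_force: 1.3
[ 0.0059 -2.0175  2.7078  0.4956 -0.2033  0.0844] [6.127e-01 2.244e-01 3.994e-01 0.000e+00 1.000e-04 0.000e+00]
```

View pics/s1.png

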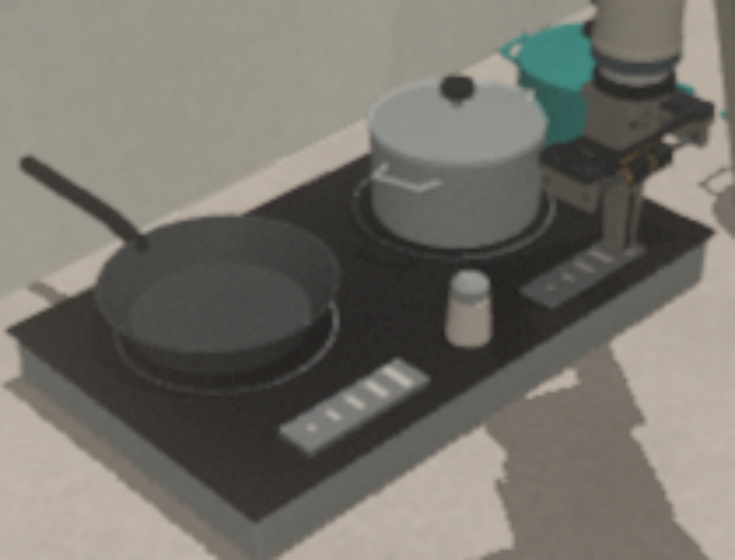

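The fingertips rest on the largest mark, at crop pixel (622,245). The pans, shaker and left strip look undisturbed, so I hand in now.

```bash
python3 -c "
from bench import bot
print(bot.close_job())"
```

```text
the job is handed in; nothing more can be done
None
```

I ran the closed fingertips along the right strip, in front of the saucepan, from the smallest mark to the largest, and handed in holding the largest at about 2.7 N. The hand-in call returned no verdict; the other strip, pans and shaker looked undisturbed in the last picture, and the mug was outside that crop, well away from the arm's path.

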